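# Empty the cell cup into the tray

## Task

On the battery test bench, pick up the handled steel cup that has two small battery cells in it, tip both cells out of it into the plain open tray (the one without compartments), and stand the emptied cup upright again on the bench in the place where it stood.

Things in the scene. Friction and masses are not known exactly. Their poses are not given: they have to be found in the camera images.
- cup: Loose steel cup with a handle, 0.2 kg, upright with the cells in it; the other handled cup is taller (115 mm), narrower, empty. 80 mm tall, outer diameter 64 mm at the foot, 84 at the rim; wall 3, floor 4 mm. Origin: centre of its underside, z up through the mouth, handle on -y; the handle starts towards world -y, up to 35 deg off it. Cells slide out once it is tipped 115 deg or more.
- cup_handle (a point): Middle of the grip bar of the cup's handle, 75 mm out from the cup's axis (its -y side), 42 mm above its foot; axes as the cup's. The handle is a flat D in the cup's y-z plane, 12 mm thick in x: an upright bar 18 mm deep in y, 12 to 72 mm above the foot, joined to the cup by 10 mm high arms at both ends.
- tray: Plain open-topped grey plastic tray without compartments, fixed to the bench, 180 mm (its x) by 150 mm (its y), 45 mm high, walls and floor 4 mm thick. Origin: centre of its underside; z up. It lies on the +y side of the cup.
- cell_a: Small cylindrical battery cell, white with a black band, 17 mm diameter, 26 mm long, 14 g; starts standing in the cup. Origin: centre of its flat bottom end, z along its axis.
- cell_b: The second cell, the same as the first; starts standing in the cup.

How it is judged:
By the outcome, as a careful person would: the job done as asked, in the order asked, and still so for the second after the job is handed in, with the robot touching nothing.
It also fails if it takes over 61 s, if anything falls off the work surface, if the arm or the gripper's body presses on something with over 40 N, if the wrist force passes 120 N, or if a joint passes its speed limit or range.

## Robot

A 6-joint arm with a two-finger parallel gripper is mounted at the origin on the work surface. World frame = base frame: x ahead of the robot, y to its left, z up, the work surface at z = 0. Lengths are in m, angles in degrees, forces in N, time in s.
With the tool pointing down it reaches from about 0.3 to 0.75 m from the base axis. Payload 8.5 kg.
Tool frame: the origin (TCP) lies midway between the tips of the shut fingers; the grasp point (between the pads) lies 19 mm behind it (env.tcp_to_grasp is the z of the grasp point in the tool frame, in m); z points along the fingers, y is the line along which they close (so a half turn about z gives the same grasp; the last joint's range is limited). The gripper opens to 85 mm and grips with 20 to 120 N. Pads are 22 mm wide; open, the fingers measure 114 mm over their backs; the gripper's body (76 mm by 85 mm) begins 54 mm behind the grasp point. The pads swing forward as they close: fully open they stand 13 mm farther back than shut.
Start: joints at [54.013, 21.807, 74.336, -0, 83.858, -12.336], TCP at [0.221, 0.504, 0.231] pointing down, gripper open.
Joint ranges: [-178.18, 178.18], [-50.72, 133.34], [12.68, 142.11], [-81.47, 261.47], [9.98, 163.14], [-165.26, 165.26]. Speed limits (degrees/s): [136.94, 136.94, 180, 180, 180, 180].

## Interface

Orientations are given as a 3x3 rotation matrix whose columns are the frame's x, y, z axes.
In Python, from rig import env, imaging, job, models gives the robot as it stands. The module is installed in compiled form; this text tells all that it offers.
- The arm moves only by the tool jog_arm, never from a script. Its argument "plan" is text: rows parted by semicolons, each of 7 numbers parted by spaces: the turn, a rotation vector about the tool's x, y, z in degrees, then the shift along the tool's x, y, z in cm, then the closure in counts, from 0 (fully open) to 255 (shut). In form: rx ry rz x y z claw; .... A call has 1 to 10 rows; each row shifts and turns the commanded pose from where the row before left it, along the tool's axes as they then stand; what a row does not reach is not made up. A row lasts 1/12 s, in which the tool goes at most 41.7 mm and 7.16 degrees, less where a joint would pass 70% of its speed; a pose out of reach is approached as far as the arm can. A call with a gripper value outside its range is refused whole. The fingers move at their own pace and stop on an object; "grip_force" is the grip in N (left out, the last holds). Time passes only in rows, so rows that do not move let the fingers close. It gives the time, the measured TCP pose, the force, the opening and the grip force at its end, in the units of the state.
- env.observe(): the state, without advancing time (a new reading comes with each control period).
- imaging.get_image(name): name is "scene" or "top" or "wrist"; returns a dict with "pixels" (384x512x3 uint8, red, green, blue), "depth" (384x512 float32, m along the optical axis (not along the pixel's ray), 0 where there is no reading), "fov_y" (degrees; the focal length in pixels is half the picture's height over the tangent of half this angle, whatever the lens; pixels are square), "cx", "cy" (the principal point, pixels), "world_from_camera" (4x4, takes a point from camera to world coordinates). Camera axes: x right, y down, z forward; pixel columns grow to the right and rows downward; lengths in m; the calibration is good to about 2 mm. A picture is of the moment at which its call begins.
- job.close_job(): hands the job in; it is judged then, once.
Trained networks look in the newest picture that a camera, given by its name, has taken for a name from the list of things; names that differ only in an ending like _2 or _b are one class to them, and where a whole thing is asked for, a point or a joint stands for the part that bears it (a point fixed in the world has none). Each returns a list of dicts, best first, with "confidence" (0 to 1); they miss things now and then, are a little off and sometimes report something else, mostly with a low value. They report only what shows in the picture. A call takes as long as a camera call.
- models.outline_of(camera, query): "region" (384x512 bool, what is visible of it) and "bbox" ([centre column, centre row, width, height] in pixels, round what is visible of it).
- models.tip_of(camera, query): "at" ([column, row] in pixels: a listed point, or the origin of a listed thing).
The state is a dict: "time_s": time; "q": joint angles; "qvel": joint speeds; "joint_efforts": joint torques, N m; "position": TCP position; "tool_rot": TCP orientation; "ft_force": force on the tool from outside, world axes, zero at the start; "wrist_torque": the same for the moment, N m; "grip_width": finger opening in m; "gripper_force": force on a finger pad.
Only numpy, scipy, OpenCV 4.12 (cv2) and the standard library are available. Lean on these libraries where they do the work, as an engineer would, in place of code of your own. Each camera call takes 0.05 s, during which the arm holds its last target. There are 200 camera calls.

## Working session

There is one attempt and no reset: what is moved stays moved. The work goes in short steps, Python scripts to look and compute and a tool call to move; the robot and the scene stay as the last step left them, time stands still between calls to the robot, and variables do not carry over. Pictures are saved under pics/ and viewed, at most 10 in all, crops included, and the job is handed in when it is done.

Besides the shell and the picture viewer there is one more tool, called in YAML: its name, and indented under it one key for each argument. jog_arm: Moves the arm, as the interface text tells. Its arguments: {"type":"object","properties":{"plan":{"type":"string"},"grip_force":{"type":"number"}},"required":["plan"]}

```bash
mkdir -p pics; cat > h.py <<'E'
import numpy as np, cv2
from rig import env, imaging, job, models
np.set_printoptions(precision=4, suppress=True)
def cloud(im):
    d=im["depth"]; f=192/np.tan(np.radians(im["fov_y"]/2))
    v,u=np.mgrid[:384,:512]
    p=np.stack([(u-im["cx"])*d/f,(v-im["cy"])*d/f,d],-1)
    T=np.array(im["world_from_camera"])
    w=p@T[:3,:3].T+T[:3,3]; w[d==0]=np.nan
    return w
def save(im,n): cv2.imwrite(f"pics/{n}.png",cv2.cvtColor(im["pixels"],cv2.COLOR_RGB2BGR))
E
python3 - <<'E'
from h import *
s=env.observe(); print(s["position"],s["tool_rot"],s["grip_width"],env.tcp_to_grasp,s["ft_force"])
ims=[]
for c in ("scene","top"):
    im=imaging.get_image(c); ims.append(im["pixels"]); w=cloud(im)
    for q in ("cup","tray","cell_a"):
        for o in models.outline_of(c,q)[:3]:
            p=w[o["region"]]; p=p[~np.isnan(p[:,0])]
            print(c,q,round(o["confidence"],2),o["bbox"],len(p), np.percentile(p,[2,50,98],axis=0).tolist() if len(p) else 0)
    for q in ("cup_handle","cup","tray"):
        for o in models.tip_of(c,q)[:3]:
            a=np.round(o["at"]).astype(int); print(c,q,"pt",round(o["confidence"],2),o["at"],w[min(a[1],383),min(a[0],511)])
cv2.imwrite("pics/a.png",cv2.resize(np.vstack(ims)[:,:,::-1],(512,768))[:, :]) 
cv2.imwrite("pics/b.png",cv2.resize(np.hstack(ims)[:,:,::-1],(800,300)))
save({"pixels":ims[1]},"top")
E
```

```text
[0.2205 0.5036 0.2307] [[-0.916   0.4011 -0.0008]
 [ 0.4011  0.916  -0.0012]
 [ 0.0003 -0.0014 -1.    ]] 0.08547243669883611 -0.0187 [ 1.1008 -1.4549 -0.5642]
scene cup 0.95 [247.3, 173.8, 45.0, 43.6] 1623 [[0.3817330754557426, -0.1770152985349394, 0.0005288494886603966], [0.429868038653734, -0.10355457742053362, 0.0529725168339098], [0.46158180795061254, -0.06126850373069262, 0.079319722010432]]
scene tray 0.63 [375.1, 210.2, 94.7, 70.3] 5542 [[0.34356361602171487, 0.0860278091452184, 0.0017325176584582081], [0.43811290441147316, 0.17497686036144125, 0.011322443991423903], [0.5472379980675918, 0.2582665830980653, 0.04481041761081517]]
scene cell_a 0.55 [373.5, 211.1, 94.8, 72.8] 5689 [[0.3404629290640544, 0.08516321063339423, 3.531697238865928e-05], [0.43685073452397094, 0.17554626444531216, 0.010447058405514853], [0.546994972868808, 0.26000448958656325, 0.044811188136104345]]
scene cup_handle pt 0.94 [227.2, 164.2] [ 0.4006 -0.1646  0.0451]
scene cup pt 0.92 [252.6, 190.3] [ 0.4489 -0.0833  0.0198]
scene cup pt 0.75 [368.5, 217.2] [0.4461 0.1709 0.0038]
scene tray pt 0.65 [366.6, 2
[... 478 characters left out ...]
6468760739793, 0.04556232138793269]]
top cell_a 0.66 [301.1, 230.1, 15.1, 8.8] 90 [[0.4057278707104233, -0.12064187582951676, 0.003315706295920544], [0.41303946044498563, -0.1115724033004509, 0.029291053958921953], [0.4223668080716512, -0.10456153923016323, 0.033596474328625024]]
top cell_a 0.5 [288.4, 224.2, 10.1, 9.4] 78 [[0.41770911850345643, -0.0974018283970351, 0.021447541850899553], [0.42499083333769105, -0.08837227120569358, 0.029806130588409585], [0.4336976214779954, -0.08130261330930776, 0.033136748698267146]]
top cup_handle pt 0.74 [332.7, 244.1] [ 0.3932 -0.1642  0.071 ]
top cup pt 0.92 [293.1, 227.5] [ 0.4203 -0.1011  0.0045]
top tray pt 0.59 [143.9, 211.8] [0.4434 0.1734 0.0034]
```

View pics/b.png

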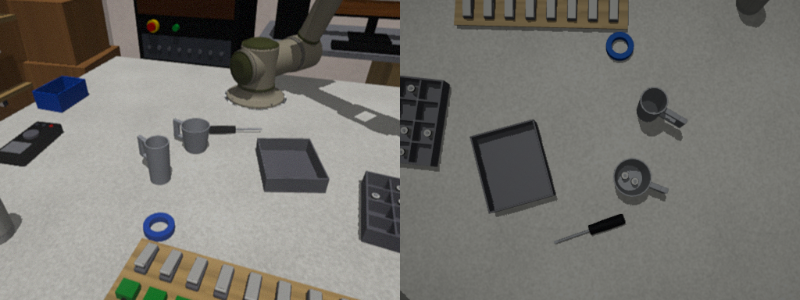

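View pics/top.png

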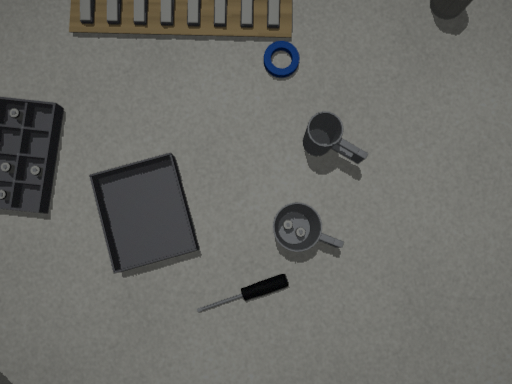

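The top view shows the target cup at (298,228) with two cells in it and its handle out to (335,241). The plain tray is at (145,212), the taller cup at (325,130) and a screwdriver at (265,288).

```bash
python3 - <<'E'
from h import *
from scipy.optimize import least_squares
for c in ("top","scene"):
    im=imaging.get_image(c); w=cloud(im)
    near=(np.hypot(w[...,0]-.42,w[...,1]+.10)<.11)&(w[...,2]>.01)&(w[...,0]<.475)
    P=w[near]
    rim=P[(P[:,2]>.074)&(np.hypot(P[:,0]-.42,P[:,1]+.1)<.055)]
    r=least_squares(lambda x:np.hypot(rim[:,0]-x[0],rim[:,1]-x[1])-x[2],[.42,-.1,.04],loss="soft_l1",f_scale=.002).x
    print(c,"rim",len(rim),r,np.median(rim[:,2]))
    D=P-[r[0],r[1],0]; rad=np.hypot(D[:,0],D[:,1])
    hd=P[(rad>.058)&(rad<.09)&(P[:,2]>.02)&(P[:,1]<-.12)]
    print(" handle",len(hd),hd.mean(0),hd.min(0),hd.max(0),"az to cup",np.degrees(np.arctan2(*(r[:2]-np.median(hd[:,:2],0))[::-1])))
    o=models.outline_of(c,"tray")[0]; T=w[o["region"]]; T=T[T[:,2]>.038]
    print(" tray",len(T),cv2.minAreaRect((T[:,:2]*1000).astype(np.float32)))
    o=w[(w[...,0]>.25)&(w[...,0]<.4)&(w[...,1]>-.14)&(w[...,1]<.07)&(w[...,2]>.008)]
    o=o[np.hypot(o[:,0]-r[0],o[:,1]-r[1])>.1]; print(" driver",o.min(0),o.max(0))
    o=w[(w[...,2]>.09)&(w[...,2]<.125)&(w[...,0]>.4)&(w[...,0]<.7)&(w[...,1]<0)&(w[...,1]>-.3)]; print(" tall",np.nanmin(o,0),np.nanmax(o,0))
E
```

```text
top rim 331 [ 0.4208 -0.1021  0.0397] 0.0793099559585484
 handle 124 [ 0.396  -0.1685  0.0673] [ 0.3877 -0.1814  0.0205] [ 0.4066 -0.1552  0.0751] az to cup 69.75734747784233Traceback (most recent call last):
  File "<stdin>", line 13, in <module>
IndexError: list index out of range
```

jog_arm:
  plan: "0 0 0 -3 -2.7 0 120; 0 0 0 -3 -2.7 0 120; 0 0 0 -3 -2.7 0 120; 0 0 0 -3 -2.7 0 120; 0 0 0 -3 -2.7 0 120; 0 0 0 -3 -2.7 0 120; 0 0 0 -3 -2.7 0 120; 0 0 0 -3 -2.7 0 120; 0 0 0 -3 -2.7 0 120; 0 0 0 -3 -2.7 0 120"

```text
time_s: 1.63
position: [0.3875, 0.1342, 0.2316]
tool_rot: [[-0.916, 0.401, 0.001], [0.401, 0.916, 0.0], [-0.001, 0.0, -1.0]]
ft_force: [0.7, 0.7, -0.7]
grip_width: 0.0453
gripper_force: 0.0
```

```bash
cat >> h.py <<'E'
import json
def log():
    s=env.observe(); json.dump([list(map(float,s["q"])),list(map(float,s["position"])),np.array(s["tool_rot"]).tolist()],open("log.jsonl","a")); open("log.jsonl","a").write("\n")
    return s
E
python3 -c "
from h import *
s=log();print(s['time_s'],s['q'],s['position'],s['tool_rot'],s['grip_width'])"
```

```text
1.6333 [  2.4504   7.5722  94.3772   0.0027  78.0032 -63.9   ] [0.3875 0.1342 0.2316] [[-0.916   0.4012  0.0008]
 [ 0.4012  0.916   0.0001]
 [-0.0007  0.0004 -1.    ]] 0.04527059292841786
```

jog_arm:
  plan: "0 0 0 -1.3 -3.8 0 120; 0 0 0 -1.3 -3.8 0 120; 0 0 0 -1.3 -3.8 0 120; 0 0 0 -1.3 -3.8 0 120; 0 0 0 -1.3 -3.8 0 120; 0 0 0 -1.3 -3.8 0 120; -7 0 0 0 0 0 120; -7 0 0 0 0 0 120; -7 0 0 0 0 0 120; -7 0 0 0 0 0 120"

```text
time_s: 2.47
position: [0.3674, -0.1047, 0.2322]
tool_rot: [[-0.916, 0.352, 0.193], [0.402, 0.807, 0.433], [-0.004, 0.474, -0.881]]
ft_force: [-0.1, 0.3, -0.4]
grip_width: 0.0451
gripper_force: 0.0
```

```bash
cat > kin.py <<'E'
from h import *
from scipy.optimize import least_squares
from scipy.spatial.transform import Rotation as Ro
Q0=[54.013,21.807,74.336,0,83.858,-12.336]
def fk(q,p):
    h,d,a,e,b,c,s4,dx=p
    R=lambda ax,t:Ro.from_euler(ax,t,degrees=True).as_matrix()
    R1=R('z',q[0]); R2=R1@R('y',q[1]); R3=R2@R('y',q[2]); R4=R3@R('z',s4*q[3]); R5=R4@R('y',q[4]); R6=R5@R('z',q[5])
    pos=np.array([0,0,h])+R1@[dx,d,0]+R2@[0,0,a]+R3@[e,0,b]+R5@[0,0,c]
    return pos,R6@R('z',-90)
def data():
    D=[(Q0,[.2205,.5036,.2307],[[-.916,.4011,-.0008],[.4011,.916,-.0012],[.0003,-.0014,-1]])]
    return D+[json.loads(l) for l in open("log.jsonl") if l.strip()]
def fit():
    D=data(); best=None
    for s4 in(1,-1):
        r=least_squares(lambda x:np.concatenate([(fk(q,[*x[:6],s4,x[6]])[0]-P)*1 for q,P,_ in D]+[.001*(x-[.3,.11,.4,0,.4,.25,0])]),[.3,.11,.4,0,.4,.25,0])
        er=max(np.abs(fk(q,[*r.x[:6],s4,r.x[6]])[1]-np.array(R)).max() for q,_,R in D)
        if best is None or er<best[1]: best=([*r.x[:6],s4,r.x[6]],er,max(np.linalg.norm(fk(q,[*r.x[:6],s4,r.x[6]])[0]-P) for q,P,_ in D))
    return best
E
python3 -c "
from kin import *
s=log();print(s['time_s'],s['q'],s['position'],s['tool_rot'])
for x in fit(): print(np.array(x))"
```

```text
2.4667 [ -52.0424    6.699   100.9617   24.7901   86.8168 -122.9814] [ 0.3674 -0.1047  0.2322] [[-0.9156  0.3524  0.1935]
 [ 0.402   0.807   0.4326]
 [-0.0037  0.4739 -0.8806]]
[0.1294 0.1175 0.5368 0.1029 0.3475 0.2575 1.     0.0032]
1.8320230779320807
0.00021665962130183183
```

```bash
sed -i "s/R('z',-90)/R('z',90)/" kin.py
cat >> kin.py <<'E'
LO=np.array([-178.18,-50.72,12.68,-81.47,9.98,-165.26]); HI=np.array([178.18,133.34,142.11,261.47,163.14,165.26])
def ik(P,R,p,q0):
    f=lambda q:np.concatenate([10*(fk(q,p)[0]-P),(fk(q,p)[1]-R).ravel()])
    r=least_squares(f,np.clip(q0,LO+1,HI-1),bounds=(LO,HI),x_scale=30)
    return r.x,np.abs(r.fun).max()
def rot(az,pitch,s):  # tool z along azimuth az, pitched down; tool y horizontal, s=+-1
    a,b=np.radians([az,pitch]); z=np.array([np.cos(a)*np.cos(b),np.sin(a)*np.cos(b),-np.sin(b)]); y=s*np.array([np.sin(a),-np.cos(a),0])
    return np.stack([np.cross(y,z),y,z],1)
E
python3 - <<'E'
from kin import *
b=fit(); p=b[0]; print(np.array(p),b[1],b[2])
q0=data()[-1][0]; az=69.; u=np.array([np.cos(np.radians(az)),np.sin(np.radians(az)),0])
C=np.array([.4208,-.1021,0]); tray=np.array([.443,.173,0])
rng=np.random.default_rng(0)
for pit in(20,30,40):
  for s in(1,-1):
    Rg=rot(az,pit,s); g=C-.075*u+[0,0,.045]; P=g+.0187*Rg[:,2]
    S=set()
    for k in range(8):
        q,e=ik(P,Rg,p,q0 if k==0 else rng.uniform(LO,HI))
        if e<2e-3: S.add(tuple(np.round(q).astype(int)))
    print("grasp",pit,s,S)
    # pours: cup yaw psi (tool az), roll sign; cup rotated about own y axis by +-125
    Rc=np.stack([np.cross(u,[0,0,1]),u,[0,0,1]],1); Rrel=Rc.T@Rg
    Prel=Rc.T@(P-C)
    for roll in(130,-130):
      for az2 in(30,60,90,120):
        v=np.array([np.cos(np.radians(az2)),np.sin(np.radians(az2)),0])
        Rc2=np.stack([np.cross(v,[0,0,1]),v,[0,0,1]],1)@Ro.from_euler('y',roll,degrees=True).as_matrix()
        mouth=tray+[0,0,.10]; C2=mouth-Rc2@[0,0,.08]
        for q1 in S:
            q,e=ik(C2+Rc2@Prel,Rc2@Rrel,p,q1)
            if e<2e-3: print("  pour",roll,az2,q.round(),"from",q1)
E
```

```text
[0.1294 0.1175 0.5368 0.1029 0.3475 0.2575 1.     0.0032] 0.0013829496772903974 0.00021665962130183183
grasp 20 1 {(np.int64(-64), np.int64(49), np.int64(103), np.int64(43), np.int64(90), np.int64(-70))}
  pour 130 60 [-38.  60. 128.  65. 100.  31.] from (np.int64(-64), np.int64(49), np.int64(103), np.int64(43), np.int64(90), np.int64(-70))
  pour 130 90 [-29.  56. 102.  52. 117.  56.] from (np.int64(-64), np.int64(49), np.int64(103), np.int64(43), np.int64(90), np.int64(-70))
  pour 130 120 [-17.  60.  79.  41. 137.  65.] from (np.int64(-64), np.int64(49), np.int64(103), np.int64(43), np.int64(90), np.int64(-70))
grasp 20 -1 {(np.int64(-64), np.int64(49), np.int64(103), np.int64(43), np.int64(90), np.int64(110))}
  pour -130 60 [-40.  69. 140.  88. 104. -68.] from (np.int64(-64), np.int64(49), np.int64(103), np.int64(43), np.int64(90), np.int64(110))
  pour -130 90 [-33.  56. 114.  75. 106. -28.] from (np.int64(-64), np.int64(49), np.int64(103), np.int64(43), np.int64(90), np.int64(110))
  pour -130 120 [-22.  58.  89.  65. 120.  -8.] from (np.int64(-64), np.int64(49), np.int64(103)
[... 1287 characters left out ...]
nt64(38), np.int64(76), np.int64(-63))
  pour 130 90 [-22.  62.  94.  47. 133.  52.] from (np.int64(-61), np.int64(40), np.int64(105), np.int64(38), np.int64(76), np.int64(-63))
  pour 130 120 [-11.  65.  74.  33. 152.  56.] from (np.int64(-61), np.int64(40), np.int64(105), np.int64(38), np.int64(76), np.int64(-63))
grasp 40 -1 {(np.int64(-61), np.int64(40), np.int64(105), np.int64(38), np.int64(76), np.int64(117))}
  pour -130 90 [-32.  65. 122.  87. 114. -41.] from (np.int64(-61), np.int64(40), np.int64(105), np.int64(38), np.int64(76), np.int64(117))
  pour -130 120 [-25.  61. 100.  78. 120. -13.] from (np.int64(-61), np.int64(40), np.int64(105), np.int64(38), np.int64(76), np.int64(117))
```

```bash
cat > plan.py <<'E'
from kin import *
p=fit()[0]
AZ=69.; C=np.array([.4208,-.1021,0]); PIT=25
def uv(az): return np.array([np.cos(np.radians(az)),np.sin(np.radians(az)),0])
u=uv(AZ); Rg=rot(AZ,PIT,1); g=C-.075*u+[0,0,.045]; PG=g+.0187*Rg[:,2]
def rows(T0,T1,claw,N=None,show=True,q0=None):
    """interpolate pose T0->T1 (pos,R); print rows; returns reached pose after rounding"""
    (P0,R0),(P1,R1)=T0,T1
    rv=Ro.from_matrix(R0.T@R1).as_rotvec(degrees=True)
    if N is None: N=int(np.ceil(max(np.linalg.norm(rv)/6.5,np.linalg.norm(P1-P0)/.032,1)))
    P,R=P0.copy(),R0.copy(); out=[]; q=q0; js=0; zz=[]
    for k in range(1,N+1):
        Pt=P0+(P1-P0)*k/N; Rt=R0@Ro.from_rotvec(rv*k/N,degrees=True).as_matrix()
        r=np.round(Ro.from_matrix(R.T@Rt).as_rotvec(degrees=True),1); s=np.round(R.T@(Pt-P)*100,2)
        P=P+R@s/100; R=R@Ro.from_rotvec(r,degrees=True).as_matrix()
        out.append(" ".join(f"{x:g}" for x in [*r,*s])+f" {claw}")
        if q is not None:
            qn,e=ik(P,R,p,q); js=max(js,np.abs(qn-q).max()); q=qn
            if e>2e-3: print("IK err",k,e)
    if show:
        for i in range(0,N,10): print("; ".join(out[i:i+10]))
        print(N,"rows; end",P,"max joint step",js,"q",q)
    return (P,R),q
def cur():
    s=log(); return (np.array(s["position"]),np.array(s["tool_rot"])),np.array(s["q"]),s
E
python3 - <<'E'
from plan import *
T,q,s=cur()
A=(PG-.11*u+[0,0,.08],Rg); B=(PG-.11*u,Rg)
T,q=rows(T,A,120,q0=q); T,q=rows(T,B,120,q0=q)
E
```

```text
-1.8 2 5.7 -0.37 -1.21 0.22 120; -1.8 2 5.6 -0.49 -1.17 0.17 120; -1.8 2.1 5.7 -0.62 -1.13 0.11 120; -1.8 2 5.6 -0.72 -1.06 0.06 120; -1.8 2 5.7 -0.82 -0.98 -0 120; -1.8 2 5.7 -0.92 -0.9 -0.07 120; -1.8 2 5.6 -1 -0.8 -0.12 120; -1.8 2 5.7 -1.07 -0.69 -0.19 120; -1.8 2.1 5.6 -1.12 -0.58 -0.24 120; -1.8 2 5.7 -1.16 -0.45 -0.3 120
-1.8 2 5.7 -1.19 -0.33 -0.35 120; -1.8 2 5.6 -1.2 -0.2 -0.41 120; -1.8 2 5.7 -1.2 -0.07 -0.45 120; -1.7 2 5.7 -1.19 0.07 -0.49 120; -1.8 2.1 5.6 -1.15 0.2 -0.53 120
15 rows; end [ 0.3606 -0.259   0.1171] max joint step 4.547231365961707 q [-72.1417  40.6343  91.9465  35.7666 103.5598 -61.6522]
-0 -0 0 -2.42 -0 1.13 120; -0 -0 0 -2.42 -0 1.12 120; -0 -0 0 -2.42 -0 1.13 120
3 rows; end [ 0.3606 -0.259   0.0371] max joint step 2.788971213519339 q [-72.1427  48.7627  93.3545  34.8252  95.7706 -67.238 ]
```

jog_arm:
  plan: "-1.8 2 5.7 -0.4 -1.2 0.2 120; -1.8 2 5.7 -0.5 -1.2 0.2 120; -1.8 2 5.7 -0.6 -1.1 0.1 120; -1.8 2 5.7 -0.7 -1.1 0.1 120; -1.8 2 5.7 -0.8 -1 0 120; -1.8 2 5.7 -0.9 -0.9 -0.1 120; -1.8 2 5.6 -1 -0.8 -0.1 120; -1.8 2 5.7 -1.1 -0.7 -0.2 120; -1.8 2 5.6 -1.1 -0.6 -0.2 120; -1.8 2 5.7 -1.2 -0.5 -0.3 120"

```text
time_s: 3.3
position: [0.3611, -0.208, 0.1535]
tool_rot: [[-0.267, 0.945, 0.186], [0.628, 0.025, 0.778], [0.731, 0.325, -0.6]]
ft_force: [-0.1, 0.1, 0.4]
grip_width: 0.0449
gripper_force: 0.0
```

jog_arm:
  plan: "-1.8 2 5.7 -1.2 -0.3 -0.4 120; -1.8 2 5.6 -1.2 -0.2 -0.4 120; -1.8 2 5.7 -1.2 -0.1 -0.5 120; -1.8 2 5.6 -1.2 0.1 -0.5 120; -1.8 2 5.6 -1.2 0.2 -0.5 120; 0 0 0 -2.4 0 1.1 120; 0 0 0 -2.4 0 1.1 120; 0 0 0 0 0 0 120; 0 0 0 0 0 0 120"

```text
time_s: 4.05
position: [0.3581, -0.2605, 0.063]
tool_rot: [[0.157, 0.932, 0.326], [0.398, -0.362, 0.843], [0.904, -0.002, -0.428]]
ft_force: [-0.2, -0.3, -0.2]
grip_width: 0.0452
gripper_force: 0.0
```

```bash
python3 - <<'E'
from plan import *
T,q,s=cur(); print(s["time_s"],T[0],T[1],s["ft_force"],np.array(PG),Rg)
im=imaging.get_image("wrist"); save(im,"w1"); w=cloud(im)
for o in models.tip_of("wrist","cup_handle")[:2]:
    a=np.round(o["at"]).astype(int); print(o["confidence"],o["at"],w[a[1],a[0]])
# bar as seen
near=(np.hypot(w[...,0]-g[0],w[...,1]-g[1])<.03)&(w[...,2]>.025)&(w[...,2]<.062)
P=w[near]; d=P-C; al=d@u; lat=d@np.cross(u,[0,0,1])
m=(al<-.06)&(al>-.09); print("bar pts",m.sum(),"along",np.percentile(al[m],[5,50,95]) if m.any() else 0,"lat",np.percentile(lat[m],[5,50,95]) if m.any() else 0)
im=imaging.get_image("top"); w=cloud(im)
for i in (im,):
    near=(np.hypot(w[...,0]-g[0],w[...,1]-g[1])<.03)&(w[...,2]>.06)&(w[...,2]<.078); d=w[near]-C; print("top",near.sum(),(d@u).mean(),np.percentile(d@np.cross(u,[0,0,1]),[5,50,95]))
E
```

```text
4.05 [ 0.3581 -0.2605  0.063 ] [[ 0.1569  0.9323  0.326 ]
 [ 0.3983 -0.3618  0.8429]
 [ 0.9037 -0.0024 -0.4281]] [-0.1762 -0.2947 -0.1504] [ 0.4    -0.1563  0.0371] [[ 0.1515  0.9336  0.3248]
 [ 0.3945 -0.3584  0.8461]
 [ 0.9063  0.     -0.4226]]
0.88 [263.6, 165.3] [ 0.3941 -0.1809  0.0477]
bar pts 590 along [-0.0834 -0.0825 -0.081 ] lat [-0.0037  0.0018  0.007 ]
top 164 -0.06433754941143817 [-0.0042  0.0012  0.0066]
```

View pics/w1.png

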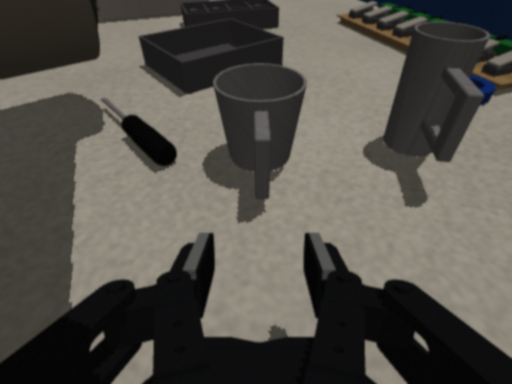

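```bash
sed -i 's/^u=uv(AZ); Rg=.*/u=uv(AZ); lat=np.cross(u,[0,0,1]); Rg=rot(AZ,PIT,1); g=C-.0745*u+.0016*lat+[0,0,.046]; PG=g+.0187*Rg[:,2]/' plan.py; python3 - <<'E'
from plan import *
T,q,s=cur()
T,q=rows(T,(PG-.09*u,Rg),120,q0=q); T,q=rows(T,(PG,Rg),120,q0=q,N=6)
E
```

```text
0.1 0.3 -0 -0.68 0.15 1.6 120; 0.1 0.2 -0.1 -0.68 0.15 1.59 120
2 rows; end [ 0.3695 -0.2404  0.0381] max joint step 1.9181092745208446 q [-70.6002  48.0037  95.1429  36.055   94.3252 -67.0915]
-0 0 0 0.63 0 1.36 120; -0 0 0 0.64 0 1.36 120; -0 0 0 0.63 0 1.36 120; -0 0 0 0.64 0 1.36 120; -0 0 0 0.63 0 1.36 120; -0 0 0 0.63 0 1.35 120
6 rows; end [ 0.4016 -0.1564  0.0381] max joint step 1.5053208614099134 q [-63.4776  46.2423 103.3247  41.9862  86.8608 -68.0601]
```

jog_arm:
  plan: "0.1 0.3 0 -0.7 0.15 1.6 120; 0.1 0.2 -0.1 -0.7 0.15 1.6 120; 0 0 0 0.63 0 1.36 120; 0 0 0 0.63 0 1.36 120; 0 0 0 0.63 0 1.36 120; 0 0 0 0.63 0 1.36 120; 0 0 0 0.63 0 1.36 120; 0 0 0 0.63 0 1.36 120; 0 0 0 0 0 0 120"
  grip_force: 80

```text
time_s: 4.95
position: [0.4017, -0.1533, 0.037]
tool_rot: [[0.152, 0.935, 0.322], [0.392, -0.356, 0.848], [0.907, -0.002, -0.421]]
ft_force: [0.1, 0.9, -0.4]
grip_width: 0.0451
gripper_force: 0.0
```

```bash
python3 - <<'E'
from plan import *
T,q,s=cur(); print(s["time_s"],T[0],T[1],s["ft_force"],s["grip_width"],PG)
save(imaging.get_image("wrist"),"w2")
E
```

```text
4.95 [ 0.4017 -0.1533  0.037 ] [[ 0.1516  0.9345  0.322 ]
 [ 0.3924 -0.3559  0.8482]
 [ 0.9072 -0.0022 -0.4206]] [ 0.064   0.9448 -0.3629] 0.04514876225620702 [ 0.4017 -0.1564  0.0381]
```

View pics/w2.png

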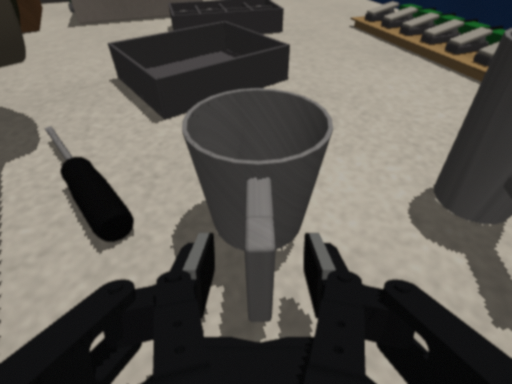

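The handle bar is at (260,250), midway between the fingertips at (212,250) and (307,250). I'll close on it now.

jog_arm:
  plan: "0 0 0 0 0 0 255; 0 0 0 0 0 0 255; 0 0 0 0 0 0 255; 0 0 0 0 0 0 255; 0 0 0 0 0 0 255; 0 0 0 0 0 0 255; 0 0 0 0 0 0 255; 0 0 0 0 0 0 255; 0 0 0 0 0 0 255"
  grip_force: 80

```text
time_s: 5.75
position: [0.4014, -0.1564, 0.0364]
tool_rot: [[0.152, 0.934, 0.325], [0.394, -0.358, 0.847], [0.907, -0.001, -0.422]]
ft_force: [-0.2, -3.1, 1.2]
grip_width: 0.0109
gripper_force: 78.5
```

```bash
cat >> plan.py <<'E'
def pourpose(az2,p2,phi,Pg,Rgr,mouth):
    """tool at az2, pitch p2 down, rolled phi about its z; cup mouth centre at mouth; Pg,Rgr the grasp pose, cup at C yaw AZ upright"""
    Rc=np.stack([lat,u,[0,0,1]],1); Rr=Rgr.T@Rc; tr=Rgr.T@(C-Pg)   # cup in tool
    R=rot(az2,p2,1)@Ro.from_euler('z',phi,degrees=True).as_matrix(); Rc2=R@Rr
    P=np.array(mouth)-Rc2@[0,0,.08]-R@tr
    return P,R,Rc2
E
python3 - <<'E'
from plan import *
T,q,s=cur(); print(s["time_s"],T[0],T[1].ravel(),s["ft_force"],s["grip_width"],s["gripper_force"])
json.dump([T[0].tolist(),T[1].tolist()],open("grasp.json","w"))
for az2 in(60,75,90,105,120):
  for p2 in(0,8,16):
    for phi in(140,-140):
      P,R,Rc2=pourpose(az2,p2,phi,T[0],T[1],[.443,.173,.115])
      qq,e=ik(P,R,p,q)
      wr=P-.2575*R[:,2]; 
      if e<2e-3: print(az2,p2,phi,"tilt",np.degrees(np.arccos(Rc2[2,2])).round(),"axis",Rc2[:,2].round(2),"tcp",P.round(3),"wrist",wr.round(3),qq.round())
E
```

```text
5.75 [ 0.4014 -0.1564  0.0364] [ 0.152   0.9336  0.3246  0.3936 -0.3584  0.8465  0.9066 -0.0009 -0.422 ] [-0.2035 -3.0786  1.232 ] 0.010913979165429317 78.47226977348328
60 0 140 tilt 134.0 axis [ 0.29 -0.66 -0.69] tcp [0.39  0.165 0.163] wrist [ 0.261 -0.058  0.163] [-39.  47. 141.  81.  89.  41.]
60 8 140 tilt 129.0 axis [ 0.25 -0.74 -0.63] tcp [0.393 0.171 0.167] wrist [ 0.266 -0.05   0.203] [-36.  37. 139.  83.  82.  54.]
60 16 140 tilt 123.0 axis [ 0.21 -0.81 -0.55] tcp [0.397 0.177 0.17 ] wrist [ 0.273 -0.037  0.241] [-33.  27. 136.  82.  76.  67.]
75 0 140 tilt 134.0 axis [ 0.45 -0.56 -0.69] tcp [0.394 0.151 0.163] wrist [ 0.327 -0.098  0.163] [-37.  43. 128.  69.  94.  59.]
75 8 140 tilt 129.0 axis [ 0.43 -0.65 -0.63] tcp [0.395 0.158 0.167] wrist [ 0.329 -0.088  0.203] [-35.  35. 127.  68.  88.  67.]
75 16 140 tilt 123.0 axis [ 0.41 -0.73 -0.55] tcp [0.397 0.165 0.17 ] wrist [ 0.333 -0.074  0.241] [-33.  29. 125.  67.  83.  75.]
90 0 140 tilt 134.0 axis [ 0.58 -0.42 -0.69] tcp [0.401 0.139 0.163] wrist [ 0.401 -0.118  0.163] [-33.  42. 115.  59. 102.  69.]
90 8 140 tilt 129.
[... 330 characters left out ...]
119  0.163] [-28.  44. 103.  52. 112.  75.]
105 8 140 tilt 129.0 axis [ 0.7  -0.35 -0.63] tcp [0.409 0.136 0.167] wrist [ 0.475 -0.11   0.203] [-27.  40. 103.  50. 107.  78.]
105 16 140 tilt 123.0 axis [ 0.72 -0.43 -0.55] tcp [0.407 0.143 0.17 ] wrist [ 0.471 -0.096  0.241] [-26.  35. 103.  48. 102.  81.]
120 0 140 tilt 134.0 axis [ 0.72 -0.07 -0.69] tcp [0.423 0.123 0.163] wrist [ 0.552 -0.1    0.163] [-22.  47.  91.  46. 122.  78.]
120 8 140 tilt 129.0 axis [ 0.76 -0.15 -0.63] tcp [0.42  0.129 0.167] wrist [ 0.547 -0.092  0.203] [-22.  43.  92.  43. 117.  80.]
120 16 140 tilt 123.0 axis [ 0.8  -0.23 -0.55] tcp [0.416 0.135 0.17 ] wrist [ 0.54  -0.079  0.241] [-21.  39.  92.  41. 112.  81.]
```

```bash
cat > w.py <<'E'
from plan import *
G=json.load(open("grasp.json")); PG,RG=map(np.array,G)
W1=(PG+[0,0,.17],RG)
P3,R3,Rc3=pourpose(90,0,140,PG,RG,[.437,.183,.10]); W3=(P3,R3)
dR=Ro.from_euler('z',90-AZ,degrees=True).as_matrix(); W2=(P3+[0,0,.06],dR@RG)
E
python3 - <<'E'
from w import *
T,q,s=cur()
for W in(W1,W2,W3): T,q=rows(T,W,255,q0=q)
Rc=np.stack([lat,u,[0,0,1]],1); Rr=RG.T@Rc; tr=RG.T@(C-PG)
rv=Ro.from_matrix(W2[1].T@R3).as_rotvec()
for k in np.linspace(0,1,9):
    R=W2[1]@Ro.from_rotvec(rv*k).as_matrix(); P=W2[0]+k*(P3-W2[0]); a=(R@Rr)[:,2]; c=P+R@tr
    print(np.degrees(np.arccos(a[2])).round(),"foot",c,"mouth",c+.08*a)
E
```

```text
0 0 0 2.57 -0 -1.2 255; 0 0 0 2.57 -0 -1.19 255; 0 0 0 2.57 -0.01 -1.2 255; 0 0 0 2.56 0 -1.19 255; 0 0 0 2.57 -0 -1.2 255; 0 0 0 2.57 -0 -1.19 255
6 rows; end [ 0.4015 -0.1564  0.2064] max joint step 3.34759265116724 q [-63.5061  28.0802  97.7526  43.6333 104.4645 -51.8442]
1.9 -0 -0.9 1.21 -1.16 2.56 255; 1.9 -0 -0.9 1.22 -1.05 2.59 255; 1.9 -0 -0.9 1.24 -0.95 2.63 255; 1.9 -0 -0.8 1.26 -0.84 2.66 255; 1.9 -0 -0.9 1.26 -0.73 2.68 255; 1.9 -0 -0.9 1.28 -0.62 2.71 255; 1.9 -0 -0.9 1.28 -0.52 2.72 255; 1.9 -0 -0.9 1.29 -0.4 2.74 255; 1.9 -0 -0.9 1.3 -0.29 2.76 255; 1.9 -0 -0.9 1.3 -0.18 2.75 255
10 rows; end [0.3949 0.1491 0.208 ] max joint step 4.4516356841422855 q [-28.9903  21.5477 110.9782  52.5507  92.208  -49.8199]
1.4 0.5 6.2 -0.25 0 0.12 255; 1.4 0.5 6.3 -0.24 0.03 0.11 255; 1.3 0.5 6.2 -0.25 0.06 0.11 255; 1.4 0.5 6.3 -0.23 0.09 0.1 255; 1.4 0.5 6.2 -0.23 0.11 0.1 255; 1.4 0.5 6.2 -0.21 0.14 0.1 255; 1.4 0.5 6.3 -0.2 0.17 0.09 255; 1.3 0.5 6.2 -0.17 0.19 0.09 255; 1.4 0.5 6.2 -0.16 0.21 0.07 255; 1.4 0.5 6.3 -0.14 0.22 0.08 255
1.4 0.5 6.2 -0.1 0.24 0.06 255; 1.4 0.5 6.3 -0.0
[... 315 characters left out ...]
0.19 0.19 -0 255
22 rows; end [0.3949 0.1491 0.148 ] max joint step 5.953803242266268 q [-32.0165  44.51   116.6725  59.3845  99.866   66.0892]
0.0 foot [0.3935 0.2068 0.1715] mouth [0.3935 0.2068 0.2515]
17.0 foot [0.3868 0.2079 0.1669] mouth [0.4103 0.2052 0.2433]
34.0 foot [0.3814 0.2094 0.1641] mouth [0.426  0.2027 0.2301]
52.0 foot [0.3777 0.2111 0.1627] mouth [0.4392 0.1994 0.2125]
69.0 foot [0.376  0.2127 0.1622] mouth [0.4485 0.1957 0.1914]
86.0 foot [0.3766 0.2143 0.1618] mouth [0.4532 0.1918 0.1681]
102.0 foot [0.3794 0.2155 0.161 ] mouth [0.4527 0.1882 0.1441]
119.0 foot [0.3841 0.2164 0.1591] mouth [0.4471 0.1851 0.1209]
134.0 foot [0.3903 0.2168 0.1555] mouth [0.437 0.183 0.1  ]
```

jog_arm:
  plan: "0 0 0 0.9 0 -0.4 255; 0 0 0 1.7 0 -0.8 255; 0 0 0 2.55 0 -1.2 255; 0 0 0 2.55 0 -1.2 255; 0 0 0 2.55 0 -1.2 255; 0 0 0 2.55 0 -1.2 255; 0 0 0 2.55 0 -1.2 255; 0 0 0 0 0 0 255"

```text
time_s: 6.42
position: [0.4015, -0.1567, 0.2096]
tool_rot: [[0.149, 0.934, 0.325], [0.399, -0.357, 0.845], [0.905, 0.004, -0.426]]
ft_force: [-0.0, -1.1, -2.9]
grip_width: 0.0109
gripper_force: 78.2
```

```bash
python3 - <<'E'
from w import *
T,q,s=cur(); print(s["time_s"],T[0],s["ft_force"],s["wrist_torque"],s["grip_width"],s["gripper_force"])
ims=[imaging.get_image(c)["pixels"] for c in("scene","wrist")]
cv2.imwrite("pics/l1.png",cv2.resize(np.hstack(ims)[:,:,::-1],(800,300)))
T,q=rows(T,W2,255,q0=q)
E
```

```text
6.4167 [ 0.4015 -0.1567  0.2096] [-0.0193 -1.0753 -2.9336] [-1.0306  0.3748 -0.0161] 0.010946906739449147 78.2000470161438
1.9 0 -0.9 1.2 -1.15 2.57 255; 1.9 0.1 -0.8 1.21 -1.05 2.6 255; 1.9 -0 -0.9 1.22 -0.95 2.64 255; 1.9 0 -0.8 1.24 -0.84 2.67 255; 1.9 0 -0.9 1.24 -0.73 2.7 255; 1.9 0.1 -0.9 1.26 -0.62 2.72 255; 1.9 -0 -0.8 1.26 -0.51 2.74 255; 2 0 -0.9 1.27 -0.41 2.75 255; 1.9 0 -0.9 1.28 -0.29 2.77 255; 1.9 0.1 -0.8 1.27 -0.17 2.78 255
10 rows; end [0.3949 0.1492 0.2079] max joint step 4.447958525767042 q [-28.9576  21.5844 110.9335  52.5218  92.2509 -49.7464]
```

View pics/l1.png

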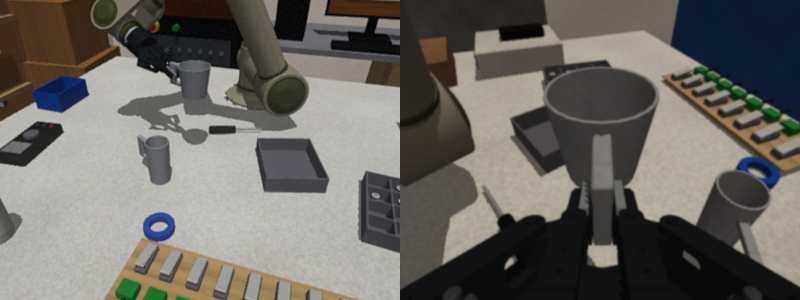

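The cup is held level, at (195,80) in the scene half of the picture, and its handle sits between the pads. Next I carry it over the tray.

jog_arm:
  plan: "1.9 0 -0.9 1.2 -1.15 2.55 255; 1.9 0 -0.9 1.2 -1.05 2.6 255; 1.9 0 -0.9 1.2 -0.95 2.65 255; 1.9 0 -0.8 1.25 -0.85 2.65 255; 1.9 0 -0.9 1.25 -0.75 2.7 255; 1.9 0.1 -0.9 1.25 -0.6 2.7 255; 1.9 0 -0.8 1.25 -0.5 2.75 255; 1.9 0 -0.9 1.25 -0.4 2.75 255; 1.9 0 -0.9 1.3 -0.3 2.75 255; 1.9 0.1 -0.8 1.3 -0.2 2.8 255"

```text
time_s: 7.35
position: [0.3938, 0.1504, 0.2048]
tool_rot: [[0.005, 1.0, -0.003], [0.418, 0.0, 0.909], [0.909, -0.006, -0.418]]
ft_force: [0.6, -0.4, -2.4]
grip_width: 0.0106
gripper_force: 78.2
```

```bash
python3 - <<'E'
from w import *
T,q,s=cur(); print(s["time_s"],T[0],s["ft_force"],s["grip_width"])
T,q=rows(T,W3,255,q0=q)
E
```

```text
7.35 [0.3938 0.1504 0.2048] [ 0.6229 -0.4008 -2.4059] 0.010598230087300303
1.4 0.5 6.2 -0.24 0.01 0.1 255; 1.3 0.5 6.3 -0.23 0.03 0.1 255; 1.4 0.5 6.2 -0.23 0.06 0.1 255; 1.4 0.5 6.2 -0.23 0.09 0.09 255; 1.3 0.5 6.2 -0.21 0.12 0.09 255; 1.4 0.5 6.3 -0.2 0.14 0.09 255; 1.3 0.5 6.2 -0.19 0.16 0.07 255; 1.4 0.5 6.2 -0.16 0.19 0.08 255; 1.4 0.5 6.2 -0.15 0.2 0.06 255; 1.3 0.5 6.3 -0.12 0.22 0.07 255
1.4 0.5 6.2 -0.1 0.23 0.05 255; 1.4 0.5 6.2 -0.08 0.24 0.05 255; 1.3 0.5 6.2 -0.05 0.25 0.04 255; 1.4 0.5 6.3 -0.02 0.26 0.04 255; 1.4 0.5 6.2 0.01 0.25 0.02 255; 1.3 0.5 6.2 0.03 0.26 0.03 255; 1.4 0.5 6.2 0.07 0.25 0.02 255; 1.3 0.5 6.3 0.08 0.24 0.01 255; 1.4 0.5 6.2 0.12 0.23 0.01 255; 1.4 0.5 6.2 0.14 0.22 -0 255
1.3 0.5 6.2 0.16 0.2 -0 255; 1.4 0.5 6.3 0.18 0.19 -0 255
22 rows; end [0.3948 0.1492 0.148 ] max joint step 5.979689791855456 q [-32.0143  44.5017 116.6736  59.37    99.8595  66.1573]
```

jog_arm:
  plan: "1.4 0.5 6.2 -0.25 0 0.1 255; 1.4 0.5 6.2 -0.25 0.05 0.1 255; 1.4 0.5 6.2 -0.25 0.05 0.1 255; 1.4 0.5 6.2 -0.25 0.1 0.1 255; 1.4 0.5 6.2 -0.2 0.1 0.1 255; 1.4 0.5 6.2 -0.2 0.15 0.1 255; 1.4 0.5 6.2 -0.2 0.15 0.1 255; 1.4 0.5 6.2 -0.15 0.2 0.1 255; 1.4 0.5 6.2 -0.15 0.2 0.05 255; 1.4 0.5 6.2 -0.1 0.2 0.05 255"

```text
time_s: 8.18
position: [0.3947, 0.1488, 0.1783]
tool_rot: [[0.887, 0.436, -0.155], [0.238, -0.144, 0.961], [0.396, -0.889, -0.231]]
ft_force: [0.6, -1.0, -2.4]
grip_width: 0.0105
gripper_force: 79.1
```

jog_arm:
  plan: "1.4 0.5 6.2 -0.1 0.25 0.05 255; 1.4 0.5 6.2 -0.1 0.25 0.05 255; 1.4 0.5 6.2 -0.05 0.25 0.05 255; 1.4 0.5 6.2 0 0.25 0.05 255; 1.4 0.5 6.2 0 0.25 0 255; 1.4 0.5 6.2 0.05 0.25 0 255; 1.4 0.5 6.2 0.05 0.25 0 255; 1.4 0.5 6.2 0.1 0.25 0 255; 1.4 0.5 6.2 0.1 0.25 0 255; 1.4 0.5 6.2 0.15 0.2 0 255"

```text
time_s: 9.02
position: [0.3956, 0.1476, 0.1524]
tool_rot: [[0.793, -0.608, -0.049], [0.032, -0.039, 0.999], [-0.609, -0.793, -0.011]]
ft_force: [-0.3, 0.4, -3.0]
grip_width: 0.0107
gripper_force: 79.3
```

jog_arm:
  plan: "1.4 0.5 6.2 0.15 0.2 0 255; 1.4 0.5 6.2 0.2 0.2 0 255; 0 0 0 0 0 0 255; 0 0 0 0 0 0 255; 0 0 0 0 0 0 255; 0 0 0 0 0 0 255; 0 0 0 0 0 0 255; 0 0 0 0 0 0 255; 0 0 0 0 0 0 255; 0 0 0 0 0 0 255"

```text
time_s: 9.85
position: [0.396, 0.1474, 0.1482]
tool_rot: [[0.65, -0.76, -0.004], [0.011, 0.004, 1.0], [-0.76, -0.65, 0.011]]
ft_force: [-0.1, 0.6, -2.7]
grip_width: 0.0109
gripper_force: 79.2
```

```bash
python3 - <<'E'
from w import *
T,q,s=cur(); print(s["time_s"],T[0],s["ft_force"],s["grip_width"],T[1].T.ravel(),W3[1].T.ravel())
ims=[imaging.get_image(c)["pixels"] for c in("scene","top")]
cv2.imwrite("pics/p1.png",np.hstack([cv2.resize(i[60:285,lo:lo+300,::-1],(400,300)) for i,lo in zip(ims,(200,20))]))
E
```

```text
9.85 [0.396  0.1474 0.1482] [-0.076   0.591  -2.6783] 0.010918523588757601 [ 0.6503  0.0106 -0.7596 -0.7596  0.0038 -0.6503 -0.004   0.9999  0.0105] [ 0.6428 -0.     -0.766  -0.766   0.     -0.6428  0.      1.      0.    ]
```

View pics/p1.png

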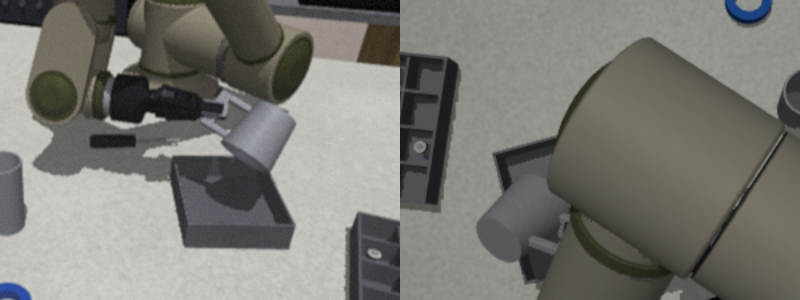

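The cup is inverted over the tray, with its mouth at about (245,165) in the scene half. No cells show in the tray, and they may be hidden behind the cup. I'll tip a little further in place, then lift and look.

jog_arm:
  plan: "0 0 6 0 0 0 255; 0 0 6 0 0 0 255; 0 0 0 0 0 0 255; 0 0 0 0 0 0 255; 0 0 0 -1.6 -1.3 0 255; 0 0 0 -1.6 -1.3 0 255; 0 0 0 -1.6 -1.3 0 255; 0 0 0 -1.6 -1.3 0 255; 0 0 0 0 0 0 255"

```text
time_s: 10.7
position: [0.4112, 0.1467, 0.2313]
tool_rot: [[0.484, -0.875, -0.005], [0.01, 0.001, 1.0], [-0.875, -0.484, 0.009]]
ft_force: [-0.3, 0.2, -3.3]
grip_width: 0.0101
gripper_force: 79.3
```

```bash
python3 - <<'E'
from w import *
T,q,s=cur(); print(s["time_s"],T[0],s["ft_force"],s["grip_width"])
ims=[]
for c,lo in(("scene",200),("top",20)):
    im=imaging.get_image(c); w=cloud(im); ims.append(cv2.resize(im["pixels"][60:285,lo:lo+300,::-1],(400,300)))
    for o in models.outline_of(c,"cell_a")[:4]: 
        pp=w[o["region"]]; print(c,round(o["confidence"],2),o["bbox"],np.nanmedian(pp,0))
cv2.imwrite("pics/p2.png",np.hstack(ims))
E
```

```text
10.7 [0.4112 0.1467 0.2313] [-0.289  0.174 -3.309] 0.010113294432474383
```

View pics/p2.png

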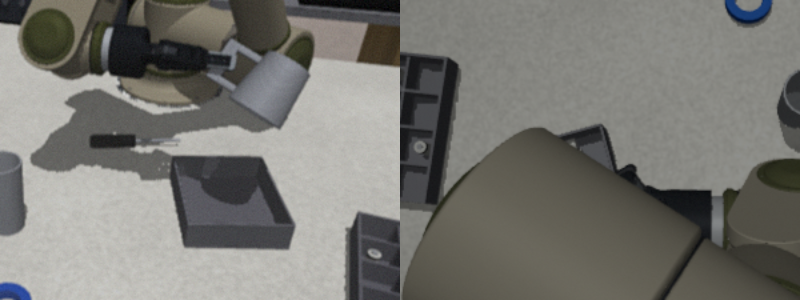

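```bash
python3 - <<'E'
from w import *
T,q,s=cur()
T,q=rows(T,(W2[0]+[0,0,.02],W2[1]),255,q0=q)
W1b=(W1[0]+[0,-.03,-.0],W1[1]); T,q=rows(T,W1,255,q0=q)
E
```

```text
-1.4 -0.3 -6.2 -0.03 0.06 0.01 255; -1.4 -0.4 -6.1 -0.04 0.06 0.01 255; -1.4 -0.3 -6.2 -0.04 0.05 0.02 255; -1.4 -0.4 -6.2 -0.04 0.04 0.01 255; -1.4 -0.3 -6.2 -0.06 0.04 0.02 255; -1.4 -0.4 -6.1 -0.05 0.04 0.02 255; -1.4 -0.3 -6.2 -0.06 0.03 0.02 255; -1.4 -0.4 -6.2 -0.06 0.02 0.01 255; -1.4 -0.3 -6.1 -0.06 0.01 0.03 255; -1.4 -0.4 -6.2 -0.07 0.01 0.02 255
-1.5 -0.3 -6.2 -0.06 -0.01 0.02 255; -1.4 -0.4 -6.1 -0.06 -0 0.02 255; -1.4 -0.3 -6.2 -0.07 -0.02 0.02 255; -1.4 -0.3 -6.2 -0.05 -0.02 0.02 255; -1.4 -0.4 -6.2 -0.06 -0.03 0.03 255; -1.4 -0.3 -6.1 -0.05 -0.04 0.02 255; -1.4 -0.4 -6.2 -0.05 -0.04 0.02 255; -1.4 -0.3 -6.2 -0.05 -0.05 0.02 255; -1.4 -0.3 -6.1 -0.03 -0.05 0.02 255; -1.4 -0.4 -6.2 -0.04 -0.06 0.01 255
-1.4 -0.3 -6.2 -0.02 -0.06 0.02 255; -1.4 -0.4 -6.1 -0.02 -0.06 0.02 255; -1.4 -0.3 -6.2 -0.01 -0.07 0.01 255; -1.4 -0.4 -6.2 -0.01 -0.06 0.01 255
24 rows; end [0.3949 0.1491 0.2279] max joint step 6.408416617791993 q [-28.9549  19.3273 109.4942  52.6743  94.4455 -46.8297]
-1.9 0 0.9 -1.49 0.06 -2.68 255; -1.9 0 0.9 -1.48 0.18 -2.67 255; -1.9 0 0.9 -1.48 0.29 -2.67 255; -1.9 0 0.9 -1.47 0.4 -2.65 255; -1.9 0 0.8 -1.47 0.51 -2.64 255; -1.9 0 0.9 -1.46 0.62 -2.63 255; -1.9 0 0.9 -1.45 0.73 -2.6 255; -1.9 0 0.9 -1.44 0.83 -2.57 255; -1.9 0 0.9 -1.42 0.95 -2.54 255; -2 0 0.9 -1.41 1.05 -2.51 255
10 rows; end [ 0.4015 -0.1564  0.2064] max joint step 4.470244231485083 q [-63.5182  28.0459  97.7799  43.6329 104.4079 -51.8303]
```

jog_arm:
  plan: "-1.4 -0.35 -6.2 0 0.05 0 255; -1.4 -0.35 -6.2 0 0.05 0 255; -1.4 -0.35 -6.2 -0.05 0.05 0 255; -1.4 -0.35 -6.2 -0.05 0.05 0 255; -1.4 -0.35 -6.2 -0.05 0.05 0 255; -1.4 -0.35 -6.2 -0.05 0.05 0 255; -1.4 -0.35 -6.2 -0.05 0.05 0 255; -1.4 -0.35 -6.2 -0.05 0 0 255; -1.4 -0.35 -6.2 -0.05 0 0 255; -1.4 -0.35 -6.2 -0.05 0 0 255"

```text
time_s: 11.73
position: [0.4052, 0.1459, 0.2275]
tool_rot: [[0.985, 0.033, -0.171], [0.174, -0.155, 0.972], [0.006, -0.987, -0.159]]
ft_force: [-0.6, -0.2, -1.2]
grip_width: 0.0104
gripper_force: 79.1
```

jog_arm:
  plan: "-1.4 -0.35 -6.2 -0.05 0 0 255; -1.4 -0.35 -6.2 -0.05 0 0 255; -1.4 -0.35 -6.2 -0.05 0 0 255; -1.4 -0.35 -6.2 -0.05 0 0 255; -1.4 -0.35 -6.2 -0.05 0 0 255; -1.4 -0.35 -6.2 -0.05 0 0 255; -1.4 -0.35 -6.2 -0.05 -0.05 0 255; -1.4 -0.35 -6.2 -0.05 -0.05 0 255; -1.4 -0.35 -6.2 -0.05 -0.05 0 255; -1.4 -0.35 -6.2 0 -0.05 0 255"

```text
time_s: 12.57
position: [0.3998, 0.145, 0.227]
tool_rot: [[0.406, 0.909, -0.09], [0.381, -0.079, 0.921], [0.831, -0.408, -0.378]]
ft_force: [0.0, -0.1, -1.4]
grip_width: 0.0106
gripper_force: 79.0
```

jog_arm:
  plan: "-1.4 -0.35 -6.2 0 -0.05 0 255; -1.4 -0.35 -6.2 0 -0.05 0 255; -1.4 -0.35 -6.2 0 -0.05 0 255; -1.4 -0.35 -6.2 0 -0.05 0 255; 0 0 0 -1.3 0 -2.8 255; 0 0 0 -1.3 0 -2.8 255; 0 0 0 -1.3 0 -2.8 255; 0 0 0 -1.3 0 -2.8 255; 0 0 0 -1.3 0 -2.8 255; 0 0 0 -1.3 0 -2.8 255"

```text
time_s: 13.4
position: [0.3985, -0.0415, 0.2273]
tool_rot: [[-0.01, 1.0, -0.0], [0.418, 0.005, 0.908], [0.908, 0.009, -0.418]]
ft_force: [0.3, 0.6, -2.9]
grip_width: 0.0106
gripper_force: 79.1
```

```bash
python3 - <<'E'
from w import *
T,q,s=cur(); print(s["time_s"],T[0],T[1].ravel(),s["ft_force"],s["grip_width"])
ims=[]
for c,lo in(("scene",200),("top",20)):
    im=imaging.get_image(c); w=cloud(im); ims.append(cv2.resize(im["pixels"][60:285,lo:lo+300,::-1],(400,300)))
    for o in models.outline_of(c,"cell_a")[:6]: 
        pp=w[o["region"]]; print(c,round(o["confidence"],2),o["bbox"],np.nanmedian(pp,0))
cv2.imwrite("pics/p3.png",np.hstack(ims))
T,q=rows(T,W1,255,q0=q)
E
```

```text
13.4 [ 0.3985 -0.0415  0.2273] [-0.0104  0.9999 -0.0004  0.4179  0.0047  0.9085  0.9084  0.0093 -0.4179] [ 0.3339  0.6034 -2.91  ] 0.010610619442026476
top 0.54 [152.2, 176.6, 14.6, 9.0] [0.5065 0.1617 0.0187]
-4.8 -0.1 2.4 -1.68 0.06 -2.39 255; -4.7 -0.1 2.3 -1.67 0.32 -2.37 255; -4.8 -0.1 2.4 -1.66 0.59 -2.33 255; -4.8 -0 2.4 -1.63 0.84 -2.27 255
4 rows; end [ 0.4014 -0.1564  0.2064] max joint step 4.09215946095037 q [-63.533   28.0833  97.7876  43.6623 104.4585 -51.8357]
```

View pics/p3.png

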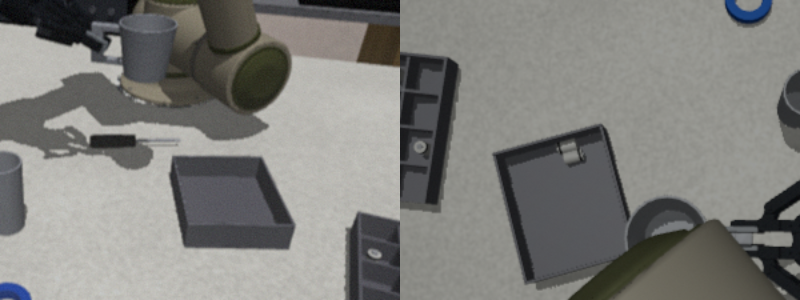

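A pale object lies in the tray at (571,152) in the top half, against the +x wall, and it could be one cell or two. I'll move the cup away and then zoom in on the tray and inside the cup.

jog_arm:
  plan: "-4.8 -0.1 2.4 -1.7 0.05 -2.4 255; -4.7 -0.1 2.4 -1.7 0.3 -2.4 255; -4.8 -0.1 2.4 -1.65 0.6 -2.35 255; -4.8 0 2.4 -1.65 0.85 -2.25 255; 0 0 0 0 0 0 255"

```text
time_s: 14.02
position: [0.4013, -0.1583, 0.2059]
tool_rot: [[0.157, 0.93, 0.332], [0.393, -0.367, 0.843], [0.906, -0.002, -0.423]]
ft_force: [-0.6, -1.0, -2.5]
grip_width: 0.0107
gripper_force: 79.1
```

```bash
python3 - <<'E'
from w import *
T,q,s=cur(); print(s["time_s"],T[0],s["ft_force"],s["grip_width"])
im=imaging.get_image("top"); w=cloud(im); px=im["pixels"][:,:,::-1]
for qn in("cell_a","cup"):
    for o in models.outline_of("top",qn)[:4]: print(qn,round(o["confidence"],2),o["bbox"],o["region"].sum(),np.nanmedian(w[o["region"]],0))
f=lambda r,c:cv2.resize(px[r:r+60,c:c+80],(400,300),interpolation=cv2.INTER_CUBIC)
cv2.imwrite("pics/z.png",np.hstack([f(150,110),f(195,265)]))
print(w[168:186:2,144:162:2,2].round(3))
E
```

```text
14.0167 [ 0.4013 -0.1583  0.2059] [-0.6127 -0.9716 -2.4652] 0.01065712353785246
cell_a 0.62 [143.8, 167.6, 17.3, 8.0] 149 [0.5207 0.1715 0.0177]
cup 0.6 [325.4, 223.4, 87.5, 59.3] 3359 [ 0.4208 -0.1139  0.2008]
[[0.019 0.02  0.02  0.021 0.013 0.001 0.005 0.002 0.004]
 [0.019 0.019 0.02  0.018 0.017 0.004 0.005 0.004 0.002]
 [0.019 0.02  0.017 0.017 0.016 0.016 0.011 0.005 0.004]
 [0.012 0.016 0.017 0.019 0.02  0.02  0.02  0.005 0.001]
 [0.016 0.02  0.022 0.02  0.018 0.019 0.019 0.012 0.004]
 [0.021 0.02  0.018 0.019 0.019 0.018 0.016 0.006 0.003]
 [0.016 0.016 0.019 0.018 0.02  0.014 0.016 0.003 0.004]
 [0.014 0.017 0.015 0.001 0.004 0.004 0.001 0.005 0.004]
 [0.003 0.003 0.005 0.004 0.002 0.002 0.004 0.003 0.003]]
```

View pics/z.png

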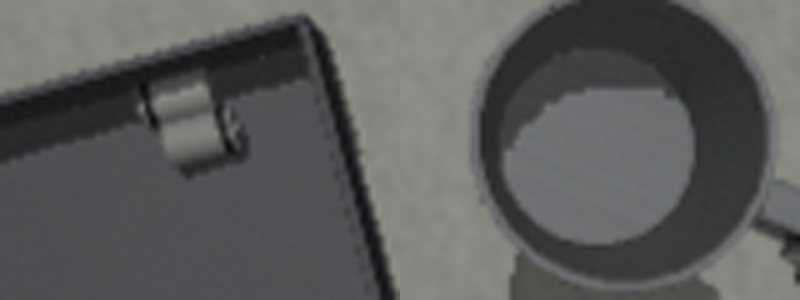

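Two cells lie side by side in the tray, at (180,95) and (200,140) in the crop, and the cup is empty. Now I lower the cup back to where it stood, checking its tilt first.

```bash
python3 - <<'E'
from w import *
T,q,s=cur()
w=cloud(imaging.get_image("top"))
exp=T[0]+T[1]@(RG.T@(C-PG)); print("expected cup foot",exp,"yaw dev")
P=w[(np.hypot(w[...,0]-exp[0],w[...,1]-exp[1])<.05)&(w[...,2]>exp[2]+.072)&(w[...,2]<exp[2]+.092)]
r=least_squares(lambda x:np.hypot(P[:,0]-x[0],P[:,1]-x[1])-x[2],[*exp[:2],.04],loss="soft_l1",f_scale=.002).x
A=np.c_[P[:,:2]-r[:2],np.ones(len(P))]; k=np.linalg.lstsq(A,P[:,2],rcond=None)[0]
print(len(P),"rim centre",r,"slopes deg",np.degrees(k[:2]),"rim z",k[2])
T,q=rows(T,(PG+[0,0,.03],RG),255,q0=q); T,q=rows(T,(PG+[0,0,.002],RG),255,q0=q,N=4)
E
```

```text
expected cup foot [ 0.4209 -0.1     0.1706] yaw dev
603 rim centre [ 0.4225 -0.0997  0.0397] slopes deg [-0.0978  0.8068] rim z 0.24879720963620813
-0 -0 -0 -2.57 0.02 1.15 255; -0 -0 -0 -2.56 0.02 1.15 255; -0 -0 -0 -2.57 0.01 1.15 255; -0 -0 -0 -2.56 0.02 1.16 255; -0 -0 -0.1 -2.57 0.02 1.15 255
5 rows; end [ 0.4014 -0.1564  0.0664] max joint step 3.2549783762331685 q [-63.5042  42.9274 103.0226  41.9164  89.6356 -65.6176]
-0 -0 0 -0.63 0 0.29 255; -0 -0 0 -0.64 0 0.3 255; -0 -0 0 -0.63 0 0.29 255; -0 -0 0 -0.64 0 0.3 255
4 rows; end [ 0.4014 -0.1564  0.0384] max joint step 0.8397534137795546 q [-63.5064  46.2315 103.3143  41.986   86.9618 -68.0231]
```

jog_arm:
  plan: "0 0 0 -2.55 0 1.15 255; 0 0 0 -2.55 0 1.15 255; 0 0 0 -2.55 0 1.15 255; 0 0 0 -2.55 0 1.15 255; 0 0 0 -2.55 0 1.15 255; 0 0 0 -0.6 0 0.3 255; 0 0 0 -0.6 0 0.3 255; 0 0 0 -0.6 0 0.3 255; 0 0 0 0 0 0 255; 0 0 0 0 0 0 255"

```text
time_s: 15.05
position: [0.4013, -0.1567, 0.0479]
tool_rot: [[0.152, 0.933, 0.326], [0.395, -0.36, 0.845], [0.906, 0.0, -0.424]]
ft_force: [0.7, 1.0, -2.8]
grip_width: 0.011
gripper_force: 79.1
```

```bash
python3 - <<'E'
from w import *
T,q,s=cur(); print(s["time_s"],T[0],T[1].ravel(),s["ft_force"],PG,RG.ravel())
T,q=rows(T,(PG,RG),255,q0=q,N=4)
E
```

```text
15.05 [ 0.4013 -0.1567  0.0479] [ 0.1523  0.933   0.326   0.3953 -0.3598  0.8451  0.9058  0.0002 -0.4236] [ 0.7088  0.959  -2.8124] [ 0.4014 -0.1564  0.0364] [ 0.152   0.9336  0.3246  0.3936 -0.3584  0.8465  0.9066 -0.0009 -0.422 ]
0 0 0 -0.26 -0 0.13 255; 0.1 0.1 0 -0.25 -0 0.13 255; -0 -0 0 -0.26 -0 0.13 255; 0 0 0 -0.26 -0 0.13 255
4 rows; end [ 0.4015 -0.1564  0.0364] max joint step 0.3965564149723022 q [-63.5064  46.4656 103.3345  42.0064  86.7583 -68.169 ]
```

jog_arm:
  plan: "0 0 0 -0.25 0 0.13 255; 0 0 0 -0.25 0 0.13 255; 0.1 0.1 0 -0.25 0 0.13 255; 0 0 0 0 0 0 255; 0 0 0 0 0 0 255"

```text
time_s: 15.47
position: [0.4012, -0.1565, 0.0388]
tool_rot: [[0.153, 0.933, 0.325], [0.393, -0.359, 0.847], [0.907, -0.002, -0.421]]
ft_force: [-0.2, -0.1, -2.8]
grip_width: 0.0109
gripper_force: 79.1
```

Still carrying the cup's weight; 2.4 mm to go, so I lower in small steps.

jog_arm:
  plan: "0 0 0 -0.1 0 0.05 255; 0 0 0 0 0 0 255; 0 0 0 -0.08 0 0.04 255; 0 0 0 0 0 0 255; 0 0 0 0 0 0 255"

```text
time_s: 15.88
position: [0.4013, -0.1564, 0.0368]
tool_rot: [[0.153, 0.933, 0.325], [0.393, -0.359, 0.847], [0.907, -0.002, -0.422]]
ft_force: [0.1, -0.2, -3.1]
grip_width: 0.0104
gripper_force: 79.1
```

jog_arm:
  plan: "0 0 0 -0.08 0 0.04 255; 0 0 0 0 0 0 255; 0 0 0 0 0 0 255"

```text
time_s: 16.13
position: [0.4013, -0.1564, 0.0363]
tool_rot: [[0.152, 0.933, 0.325], [0.392, -0.359, 0.847], [0.907, -0.001, -0.421]]
ft_force: [-1.5, -3.2, 4.8]
grip_width: 0.0109
gripper_force: 79.9
```

Contact with the bench. I release and back out along the approach line.

jog_arm:
  plan: "0 0 0 0 0 0 120; 0 0 0 0 0 0 120; 0 0 0 0 0 0 120; 0 0 0 0 0 0 120; 0 0 0 0 0 0 120; 0 0 0 0 0 0 120"

```text
time_s: 16.63
position: [0.4013, -0.1563, 0.0359]
tool_rot: [[0.153, 0.933, 0.325], [0.393, -0.359, 0.847], [0.907, -0.002, -0.422]]
ft_force: [-0.7, 0.1, -0.1]
grip_width: 0.0448
gripper_force: 0.0
```

jog_arm:
  plan: "0 0 0 -0.6 0 -1.3 120; 0 0 0 -0.6 0 -1.3 120; 0 0 0 -0.6 0 -1.4 120; 0 0 0 -0.6 0 -1.4 120; 0 0 0 -0.6 0 -1.4 120; 0 0 0 -0.6 0 -1.4 120; 0 0 0 -0.6 0 -1.4 120; 0 0 0 1 0 -2 120; 0 0 0 1 0 -2 120; 0 0 0 0 0 0 120"

```text
time_s: 17.47
position: [0.3529, -0.2842, 0.0749]
tool_rot: [[0.152, 0.932, 0.328], [0.398, -0.361, 0.843], [0.905, 0.002, -0.426]]
ft_force: [0.5, -0.6, 0.0]
grip_width: 0.0449
gripper_force: 0.0
```

```bash
python3 - <<'E'
from w import *
T,q,s=cur(); print(s["time_s"],T[0],s["ft_force"],s["grip_width"])
ims=[]
for c,(r0,c0) in(("scene",(110,180)),("top",(140,100))):
    im=imaging.get_image(c); w=cloud(im); ims.append(cv2.resize(im["pixels"][r0:r0+150,c0:c0+260,::-1],(400,300)))
    P=w[(np.hypot(w[...,0]-.42,w[...,1]+.1)<.055)&(w[...,2]>.072)&(w[...,2]<.09)]
    r=least_squares(lambda x:np.hypot(P[:,0]-x[0],P[:,1]-x[1])-x[2],[.42,-.1,.04],loss="soft_l1",f_scale=.002).x
    k=np.linalg.lstsq(np.c_[P[:,:2]-r[:2],np.ones(len(P))],P[:,2],rcond=None)[0]
    print(c,r,np.degrees(k[:2]),k[2])
cv2.imwrite("pics/end.png",np.hstack(ims))
E
```

```text
17.4667 [ 0.3529 -0.2842  0.0749] [ 0.454  -0.5573  0.0064] 0.04493872989575321
scene [ 0.4238 -0.0991  0.0398] [-0.0299 -0.0797] 0.07670212490678009
top [ 0.4218 -0.1021  0.0398] [0.203  1.2602] 0.07838878061654317
```

View pics/end.png

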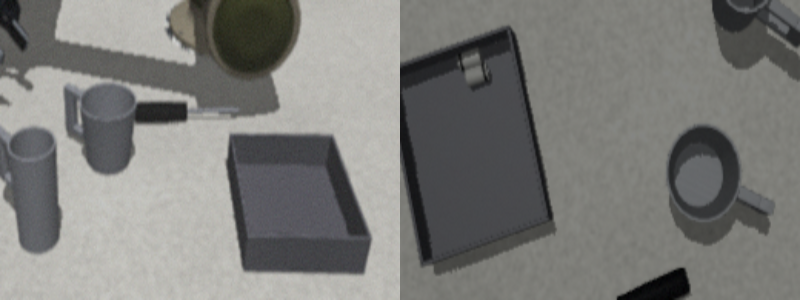

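The cup stands upright and empty at (705,172) in the top half, measured at (0.422, -0.102) m against (0.421, -0.102) at the start. Both cells are in the tray at (473,65), and the gripper is clear.

```bash
python3 -c "
from rig import job; print(job.close_job())"
```

```text
the job is handed in; nothing more can be done
None
```

Both cells are in the plain tray, the empty cup is upright within about 1 mm of where it stood, and the job was handed in at about 17.6 s.

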